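# Set and lock the side guide of the paper jogging board

## Robot

A 7-joint arm with a two-finger parallel gripper is mounted at the origin on the work surface. World frame = base frame: x ahead of the robot, y to its left, z up, the work surface at z = 0. Lengths are in m, angles in rad, forces in N, time in s.
With the tool pointing down it reaches from about 0.4 to 0.9 m from the base axis. Payload 5.6 kg.
Tool frame: the origin (TCP) lies midway between the tips of the shut fingers; the grasp point (between the pads) lies 19 mm behind it; z points along the fingers, y is the direction in which the jaws open and shut (so a half turn about z gives the same grasp; the last joint's range is limited). The gripper opens to 92 mm and grips with 3 to 60 N. Pads are 20 mm wide; open, the fingers measure 128 mm over their backs; the gripper's body (75 mm by 189 mm) begins 69 mm behind the grasp point.
Start: joints at [-1.153, 0.468, -0.012, 1.603, 0.006, 1.071, -0.056], TCP at [0.289, 0.582, 0.215] pointing down, gripper open.
Joint ranges: [-2.53, 2.53], [-0.31, 2.02], [-1.57, 1.55], [0.28, 2.44], [-1.29, 4.43], [0.15, 1.84], [-2.92, 2.92]. Speed limits (rad/s): [2.57, 2.57, 3.14, 3.14, 3.14, 3.14, 3.14].

## Interface

Orientations are given as a unit quaternion [x, y, z, w].
In Python, from workcell import robot, planner, viewer gives the robot as it stands. The module is installed in compiled form; this text tells all that it offers. Calls block until the motion is done:
- robot.move_ptp(position, orientation): joint-space move of the TCP to a pose.
- robot.servo_line(position, speed=0.15, attitude=None, guard=None): straight line of the TCP; attitude=None keeps the orientation; speed is the mean speed in m/s. With guard (N) it stops when the force on the tool has changed by that much, and returns True; else False.
- robot.move_joints(angles): joint-space move.
- robot.gripper_to(opening, effort=None): finger opening in m; effort is the grip in N (None keeps the last); returns when the fingers have stopped.
- robot.sleep(seconds).
- planner.ik(position, orientation): joint angles nearest the present ones, or None.
- viewer.snapshot(name): name is "scene" or "side" or "wrist"; returns the picture (384x512x3 uint8, blue, green, red); there is no depth.
- viewer.camera_info(name): a dict with "fx", "fy", "cx", "cy" (pixels), "origin" and "attitude" of the camera in the world. Camera axes: x right, y down, z forward; pixel columns grow to the right and rows downward; lengths in m; the calibration is good to about 2 mm. The wrist camera is an equidistant fisheye: a pixel r from the principal point sees the ray r / f radians off the axis. A picture is of the moment at which its call begins: read the wrist's pose just before it. camera_info takes no time and is no camera call; for the wrist camera it gives the pose at the moment of the call.
A pose or a line that the arm cannot do raises robot.MotionError and nothing moves.
- robot.job_done(): hands the job in, once; it reports no verdict.
Readings, each from a call of its own:
- robot.get_time_s(): time.
- robot.get_q(): joint angles.
- robot.get_dq(): joint speeds.
- robot.get_effort(): joint torques, N m.
- robot.get_tool_pos(): TCP position.
- robot.get_tool_rot(): TCP orientation.
- robot.get_contact_force(): force on the tool from outside, world axes, zero at the start.
- robot.get_moment(): the same for the moment, N m.
- robot.get_gripper_width(): finger opening in m.
Only numpy, scipy, OpenCV 4.12 (cv2) and the standard library are available. Lean on these libraries where they do the work, as an engineer would, in place of code of your own. Each camera call takes 0.05 s, during which the arm holds its last target.

## Task

With the fingertips only, push the sliding side guide of the jogging board up against the paper pile, then screw its winged thumbscrew fully home (clockwise seen from above) by repeated fingertip strokes against its wings, leaving the guide against the pile. Do not pinch the wings, lift anything, or disturb the stapler, the glue bottle and the tape roll.

Things in the scene. Friction and masses are not known exactly. Their poses are not given: they have to be found in the camera images.
- board: Fixed plywood board, 260 (x) by 360 (y) by 12 mm, on the table. Origin: centre of its underside; z up. Fixed on it: a pile of A5 paper (x -99 to 111, y 10 to 158, z 12 to 72 mm in this frame), an aluminium stop at its +y side (up to z 82 mm) and one at its +x end (up to z 57 mm). The guide slides on the bare -y half along the board's y.
- pile_face (a point): Point on the side of the pile that the guide must touch: board frame x 0, y 10, z 42 mm. The face is vertical and looks along the board's -y.
- guide (a joint): Sliding aluminium side guide, a plain block 130 (board x) by 100 (board y) by 26 mm high standing on the board (top at z 38 mm). Value: gap between guide and pile in m; 0 = touching (it stops there); grows along board -y to 0.075. Slides with about 8 N of friction, stays where left, so it can be dragged away again. It cannot tip, turn or be lifted.
- guide_outer (a point): Centre of the guide's outer long face (130 by 26 mm, vertical, looking along the board's -y, away from the pile), the face to push, 25 mm above the table. The face spans z 12 to 38 mm; the space beside it is free.
- screw (a joint): Black two-winged thumbscrew, vertical axis, on top of the guide. Value: angle (rad) still to turn until home: 0 = home (rigid stop), positive = unscrewed, counter-clockwise seen from above, up to 7. Friction about 0.04 N m; does not rise or sink; stays where left. At 0 both wings lie along the board's y, square to the pile's face; at q they are turned q counter-clockwise from there.
- screw_axis (a point): Point on the thumbscrew's axis at the wings' mid-height, 58.5 mm above the table; 50 mm inward (board +y) of the guide's outer face, middle of its length; moves with the guide. With the guide home it is 50 mm from the pile, which is as high as the wings, so no finger can go round on that side. Its axes turn with the screw: the wings lie along its y.
- wing_a (a point): Outer end of one wing at mid-height, 38 mm from the axis: the wing that points away from the pile (board -y) when the screw is home. The other is diametrically opposite. Each wing is flat, upright, 10 mm thick, reaches 39 mm from the axis and stands from 46 to 72 mm above the table; the hub between has a 13 mm radius.
- wing_fronts: The driving sides of the two wings (those to press so that the screw turns clockwise): the +x side of wing a and the -x side of the other wing, in this frame. Frame: on the screw's axis at the underside of the hub, 41 mm above the table, z up, turning with the screw, wing a along -y.
- wing_backs: The other, trailing sides of the two wings; same frame. Fingers on fronts and backs at once are pinching.
- stapler: Bystander: grey stapler, 140 by 34 by 42 mm, loose on the table. Origin: centre of its underside.
- glue_bottle: Bystander: white bottle of padding glue, 52 mm across, 115 mm high, loose. Origin: centre of its underside.
- tape_roll: Bystander: roll of tape lying flat, 84 mm across, 24 mm high, loose. Origin: centre of its underside.

How it is judged:
By the outcome, as a careful person would: the job done as asked, in the order asked, and still so for the second after the job is handed in, with the robot touching nothing.
It also fails if it takes over 67 s, if anything falls off the work surface, if the arm or the gripper's body presses on something with over 40 N, if the wrist force passes 120 N, or if a joint passes its speed limit or range.

## Working session

There is one attempt and no reset: what is moved stays moved. The work goes in short steps, each a Python script; the robot and the scene stay as the last script left them, time stands still between calls to the robot, and variables do not carry over. Pictures are saved under pics/ and viewed, and the job is handed in when it is done.

```bash
mkdir -p pics; ls
python3 - <<'E'
from workcell import robot, planner, viewer
import cv2
for n in ["scene","side","wrist"]:
    i=viewer.camera_info(n); print(n,i)
    cv2.imwrite(f"pics/{n}0.png",viewer.snapshot(n))
print(robot.get_time_s(),robot.get_tool_pos(),robot.get_tool_rot(),robot.get_gripper_width())
E
```

```text
pics
scene {'fx': 371.36249395389103, 'fy': 371.36249395389103, 'cx': 249.1885229660361, 'cy': 198.4076568412639, 'origin': array([0.97263722, 0.39430755, 0.73743551]), 'attitude': array([ 0.3966513 ,  0.8483364 , -0.31827001, -0.14730002])}
side {'fx': 410.3732118006942, 'fy': 410.3732118006942, 'cx': 256.7124006493447, 'cy': 190.4301653416768, 'origin': array([ 0.35115797, -0.87762902,  0.79249709]), 'attitude': array([ 0.89650368, -0.08445243,  0.04904286, -0.43213857])}
wrist {'fx': 297.3186396354542, 'fy': 297.3186396354542, 'cx': 255.39282936003062, 'cy': 193.50050347644626, 'origin': array([0.2310518 , 0.61038004, 0.38433101]), 'attitude': array([0.84405137, 0.52313804, 0.06168445, 0.10049329])}
0.15 [0.28887621 0.58180499 0.21388806] [ 2.28385915e-01  9.73570463e-01 -6.45296327e-04 -1.03464938e-04] 0.09203542444040917
```

View pics/scene0.png

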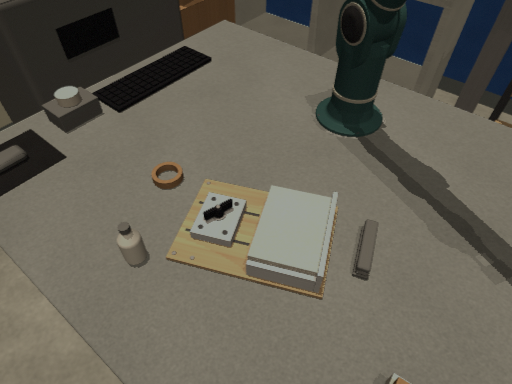

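View pics/side0.png

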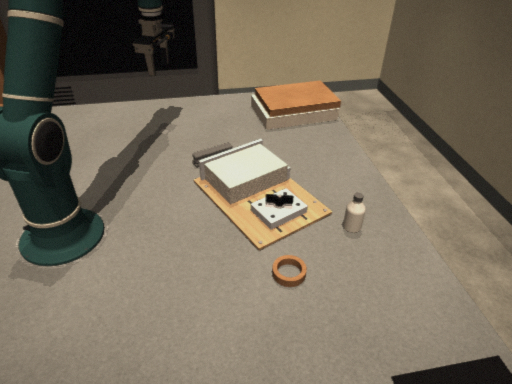

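View pics/wrist0.png

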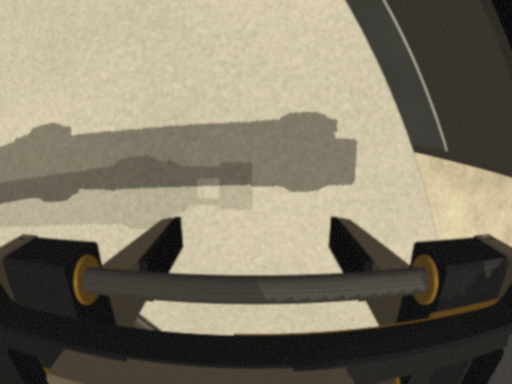

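The scene view shows the board with pile at about (170-340, 180-290), the guide at about (195-245, 195-243) and the screw at about (218, 210). The glue bottle is at (132, 245), the tape at (168, 175) and the stapler at (367, 248). The side view shows the board at (195-330, 145-248). I'll enlarge both.

Run:
```python
import cv2
a=cv2.imread("pics/scene0.png")[170:300,160:350]; cv2.imwrite("pics/sc_crop.png",cv2.resize(a,None,fx=4,fy=4,interpolation=cv2.INTER_CUBIC))
a=cv2.imread("pics/side0.png")[135:255,185:345]; cv2.imwrite("pics/si_crop.png",cv2.resize(a,None,fx=5,fy=5,interpolation=cv2.INTER_CUBIC))
```

```text
(no output)
```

View pics/sc_crop.png

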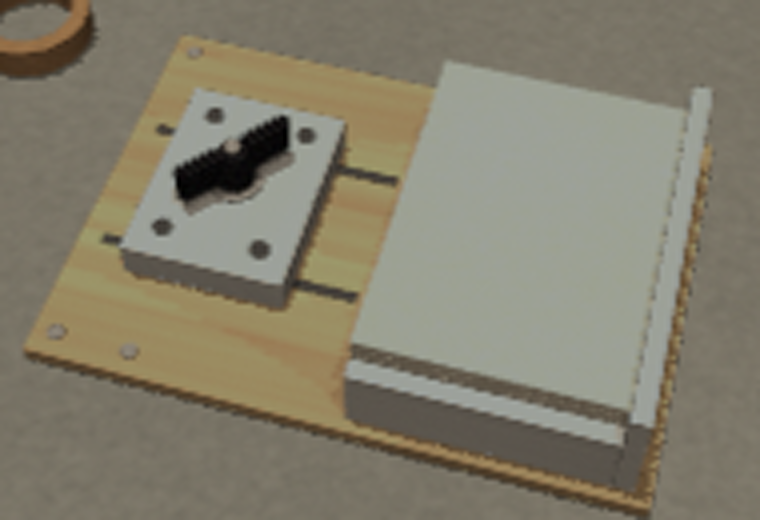

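View pics/si_crop.png

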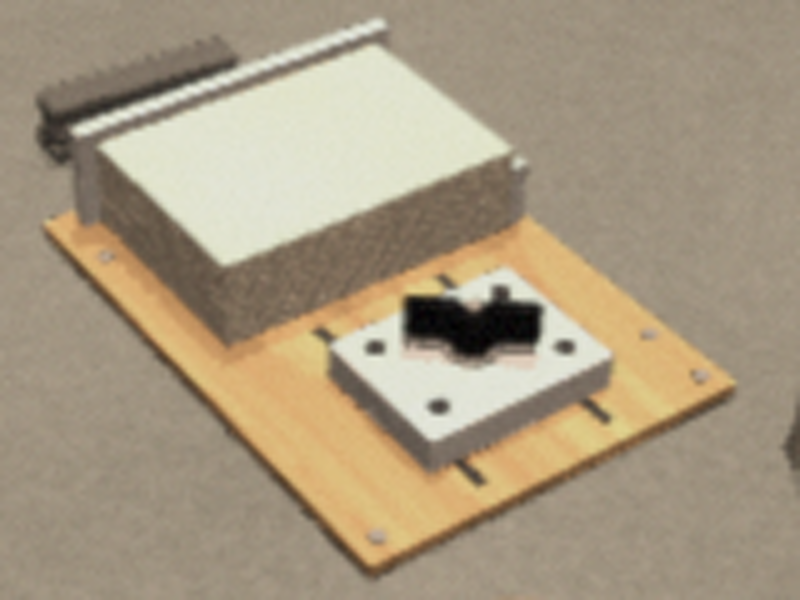

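Crops (scene crop is (px-160,py-170)*4). Board +y points right and +x points down in the scene view. I'm reading the corners of the board, pile and guide in both views and fitting one common pose.

```bash
cat > h.py <<'E'
import numpy as np, cv2
from scipy.spatial.transform import Rotation as R
from scipy.optimize import least_squares
def proj(info,P):
    P=np.atleast_2d(P); c=R.from_quat(info['attitude']).inv().apply(P-info['origin'])
    return np.c_[info['fx']*c[:,0]/c[:,2]+info['cx'],info['fy']*c[:,1]/c[:,2]+info['cy']]
def bw(p,P): # board->world ; p=x,y,yaw
    P=np.atleast_2d(P).astype(float); return R.from_euler('z',p[2]).apply(P)+[p[0],p[1],0]
def ray(info,u,z):
    d=R.from_quat(info['attitude']).apply([(u[0]-info['cx'])/info['fx'],(u[1]-info['cy'])/info['fy'],1]); o=info['origin']
    return o+d*(z-o[2])/d[2]
E
cat > fit.py <<'E'
from h import *
from workcell import viewer
S=viewer.camera_info("scene");D=viewer.camera_info("side")
sc=lambda u:np.array(u)/4+[160,170]-.4
si=lambda u:np.array(u)/5+[185,135]-.4
B=[(-.13,-.18,.012),(.13,-.18,.012),(.13,.18,.012),(-.13,.18,.012)]
P=[(-.099,.01,.072),(-.099,.158,.072)]
fs=[(B[0],(183,38)),(B[1],(25,352)),(B[2],(650,505)),(B[3],(712,150)),(P[0],(445,63))]
fd=[(B[1],(735,388)),(B[0],(372,572)),(B[3],(45,222)),(P[0],(222,265)),((.111,.01,.072),(515,152)),(P[1],(98,147))]
G=lambda g,sx,sy:(.065*sx,.01-g-(.1 if sy<0 else 0),.038)
gs=[((-1,-1),(195,88)),((-1,1),(347,122)),((1,1),(287,287)),((1,-1),(122,250))]
gd=[((1,1),(502,267)),((1,-1),(612,352)),((-1,-1),(435,440)),((-1,1),(330,348))]
def res(p,cams='sd'):
    r=[]
    if 's' in cams:
        r+=list(proj(S,bw(p,[a for a,_ in fs]))-[sc(u) for _,u in fs])
        r+=list(proj(S,bw(p,[G(p[3],*a) for a,_ in gs]))-[sc(u) for _,u in gs])
    if 'd' in cams:
        r+=list(proj(D,bw(p,[a for a,_ in fd]))-[si(u) for _,u in fd])
        r+=list(proj(D,bw(p,[G(p[3],*a) for a,_ in gd]))-[si(u) for _,u in gd])
    return np.ravel(r)
x0=ray(S,(243,235),.012)
for c in ['s','d','sd']:
    best=min((least_squares(lambda p:res(p,c),[x0[0],x0[1],y,.04]) for y in [0,1.57,3.14,-1.57]),key=lambda o:o.cost)
    print(c,best.x,np.sqrt(best.cost*2/len(best.fun)), np.abs(best.fun).max())
p=best.x; print(np.round(best.fun.reshape(-1,2),1).tolist())
np.save("pose.npy",p)
ax=bw(p,[0,.01-p[3]-.05,.0585])[0]; print("axis",ax)
# wing ends at top mid z=.072
for cam,f,us in[(S,sc,[(182,170),(283,118)]),(D,si,[(405,300),(542,305)])]:
    for u in us:
        w=ray(cam,f(u),.072)-ax; b=R.from_euler('z',-p[2]).apply(w)
        print("wing end board-frame rel axis",b[:2],"deg ccw from +y",np.degrees(np.arctan2(-b[0],b[1])))
for n,cam,u,z in [("glue base",S,(138,262),0.),("tape",S,(168,178),.0),("stapler",S,(365,262),.0),("glue",D,(354,230),0.),("tape",D,(290,272),0.),("stap",D,(212,156),.04)]:
    w=ray(cam,u,z); print(n,w, R.from_euler('z',-p[2]).apply(w-[p[0],p[1],0]))
E
python3 fit.py
```

```text
s [0.5561618  0.06550528 0.42190164 0.05246168] 0.6013734494106574 1.3321668648963225
d [0.55798386 0.06336882 0.41491005 0.05258005] 0.620393692295754 0.9619729481269985
sd [0.55701833 0.06492896 0.41973817 0.05245275] 0.7023024777611514 1.517908570253951
[[-0.8, -0.7], [-1.2, -0.3], [0.2, 1.5], [-0.0, -1.1], [-0.2, -0.2], [0.2, 0.2], [0.0, -0.2], [-0.9, 0.3], [-0.8, -0.2], [0.4, -1.4], [-0.3, -1.0], [-1.0, 0.2], [0.2, 0.8], [-0.5, -0.3], [-0.8, -0.3], [0.3, -0.7], [0.2, 0.2], [-1.1, 0.3], [-1.1, -1.2]]
axis [ 0.5946948  -0.01949849  0.0585    ]
wing end board-frame rel axis [ 0.02450248 -0.02275245] deg ccw from +y -132.87907911766158
wing end board-frame rel axis [-0.02907241  0.02110632] deg ccw from +y 54.02066547570713
wing end board-frame rel axis [-0.03003668  0.02164147] deg ccw from +y 54.22720434668139
wing end board-frame rel axis [ 0.03055345 -0.02483426] deg ccw from +y -129.10468476802149
glue base [ 0.7928914  -0.09126895  0.        ] [ 0.15174428 -0.23876258  0.        ]
tape [ 0.56772073 -0.24027521  0.        ] [-0.11460383 -0.28307259  0.        ]
stapler [0.45957423 0.30811888 0.        ] [0.01011956 0.26179054 0.        ]
glue [ 0.7886778  -0.12181467  0.        ] [ 0.13544841 -0.26493966  0.        ]
tape [ 0.5745864  -0.23525099  0.        ] [-0.10628665 -0.2812824   0.        ]
stap [0.43643795 0.25460739 0.04      ] [-0.03281546  0.2223526   0.04      ]
```

The fit is consistent: about 0.7 px, and the two cameras agree to about 2 mm. Gap is about 52 mm, board yaw about 0.42, and wings at about 53° (q = 0.92 or 4.06). Now I push the guide with shut fingers.

```bash
cat >> h.py <<'E'
p=None
import os
if os.path.exists("pose.npy"): p=np.load("pose.npy")
def att(da=0.): # jaws along board x
    a=p[2]+np.pi/2+da; return np.array([np.cos(a/2),np.sin(a/2),0,0])
def W(x,y,z): return bw(p,[x,y,z])[0]
def B_(w): return R.from_euler('z',-p[2]).apply(np.array(w)-[p[0],p[1],0])
E
python3 - <<'E'
from h import *
from workcell import robot,planner,viewer
ys=.01-p[3]-.1-.010-.025
print(planner.ik(W(0,ys,.2),att()),planner.ik(W(0,ys,.02),att()))
robot.gripper_to(0,20)
robot.move_ptp(W(0,ys,.2),att())
print(robot.get_time_s(),robot.get_q(),robot.get_gripper_width())
robot.servo_line(W(0,ys,.021),speed=.12)
print(robot.get_time_s(),B_(robot.get_tool_pos()),robot.get_contact_force())
cv2.imwrite("pics/w1.png",viewer.snapshot("wrist"));cv2.imwrite("pics/s1.png",viewer.snapshot("scene"))
E
```

```text
[-0.30521612  0.49591074  0.55889276  1.68079217 -0.29513283  1.0500316
  0.767539  ] [-0.16242334  0.70804924  0.36309536  1.76994036 -0.35434749  0.72843932
  0.80765681]
4.1833 [-0.30645549  0.49598917  0.55781754  1.68063871 -0.29532184  1.05006657
  0.76747124] 0.0005170458618830074
5.825 [ 0.00053873 -0.17775934  0.02179417] [ 0.4106155   0.47672302 -1.18713671]
```

View pics/w1.png

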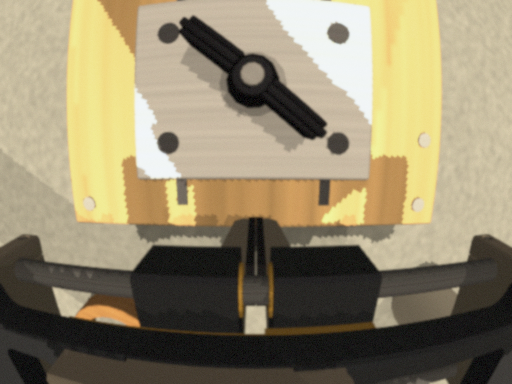

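View pics/s1.png

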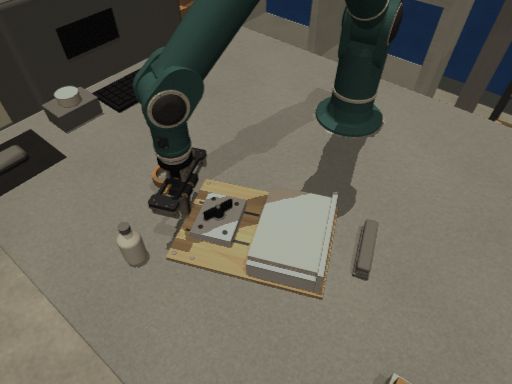

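The wrist view shows the shut tips at (256,220), centred on the guide (columns 135–372), with wings from (185,22) to (322,132). The fingers taper to the tips. Next is the push.

Run:
```python
from h import *
from workcell import robot,planner,viewer
g=robot.servo_line(W(0,-.158,.021),speed=.06,guard=5); print("touch",g,B_(robot.get_tool_pos()),robot.get_contact_force())
f0=robot.get_contact_force()
g=robot.servo_line(W(0,-.080,.021),speed=.05,guard=22)
print(g,B_(robot.get_tool_pos()),robot.get_contact_force(),robot.get_time_s())
y=B_(robot.get_tool_pos())[1]
if not g:
    for i in range(8):
        y+=.004
        g=robot.servo_line(W(0,y,.021),speed=.04,guard=22)
        print(g,B_(robot.get_tool_pos()),robot.get_contact_force(),robot.get_time_s())
        if g: break
cv2.imwrite("pics/w2.png",viewer.snapshot("wrist"));cv2.imwrite("pics/s2.png",viewer.snapshot("scene"));cv2.imwrite("pics/d2.png",viewer.snapshot("side"))
```

```text
touch False [ 0.00028802 -0.15735291  0.02108254] [ 0.61170277  0.15270309 -0.02143505]
True [-0.00014956 -0.09835444  0.0209921 ] [ 0.93518882 -2.33203829  0.46047954] 7.6083
```

Run:
```python
from h import *
a=cv2.imread("pics/w2.png");b=cv2.imread("pics/s2.png")[170:300,160:350];c=cv2.imread("pics/d2.png")[135:255,185:345]
cv2.imwrite("pics/c2.png",np.hstack([cv2.resize(b,(400,274),interpolation=2),cv2.resize(c,(365,274),interpolation=2)]))
```

```text
(no output)
```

View pics/w2.png

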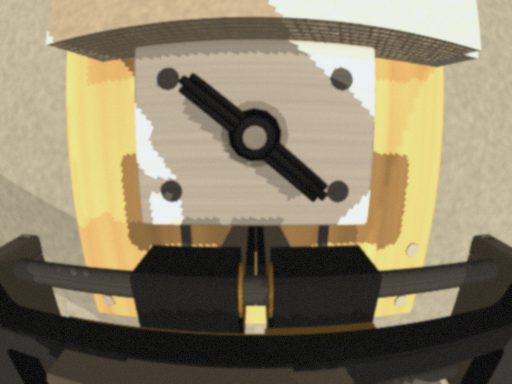

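View pics/c2.png

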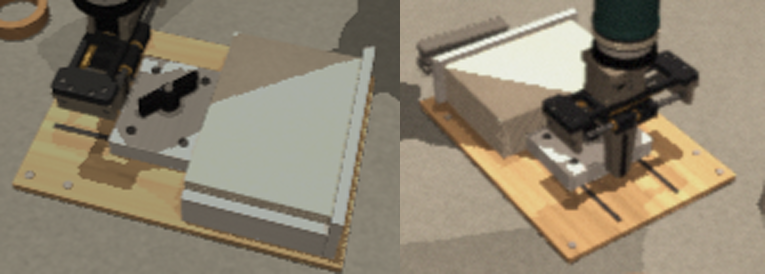

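The guide's inner edge meets the pile base (wrist view, row ~45) and the 22 N guard tripped with the tips at board y = -98 mm (face at -90), so it looks home. I'll re-press once to confirm, then run the first stroke.

```bash
cat >> h.py <<'E'
AX=np.array([0.,-.04]); HX,HY=.007,.0085
def un(th):
    t=np.radians(th); return np.array([np.sin(t),-np.cos(t)]),np.array([np.cos(t),np.sin(t)])
def ctr(th,r=.033,m=0.,hx=HX,hy=HY):
    u,n=un(th); h=hx*abs(n[0])+hy*abs(n[1]); return AX+r*u+(.005+h+m)*n
def stroke(robot,th0,th1,r=.033,z=.048,margin=.009,guard=7,step=9,speed=.08):
    c=ctr(th0,r,margin); robot.servo_line(W(*c,.10),speed=.25); robot.servo_line(W(*c,z),speed=.12)
    f0=robot.get_contact_force(); n=max(1,int(np.ceil((th0-th1)/step))); g=False
    for th in np.linspace(th0,th1,n+1):
        c=ctr(th,r); g=robot.servo_line(W(*c,z),speed=speed,guard=guard)
        b=B_(robot.get_tool_pos()); f=R.from_euler('z',-p[2]).apply(robot.get_contact_force()-f0)
        print(round(th,1),g,np.round((b[:2]-c)*1e3,1),"F",np.round(f,1),round(robot.get_time_s(),2))
        if g or np.hypot(*f[:2])>guard+4: g=True;break
    return g,th
def leave(robot,th,r=.033,z=.048,z2=.15):
    c=ctr(th,r,.010); robot.servo_line(W(*c,z),speed=.1); robot.servo_line(W(*c,z2),speed=.25)
E
python3 - <<'E'
from h import *
from workcell import robot,planner,viewer
b=B_(robot.get_tool_pos())
g=robot.servo_line(W(0,b[1]+.012,.021),speed=.03,guard=20)
b2=B_(robot.get_tool_pos());print("repress",g,(b2-b)*1e3,robot.get_contact_force())
robot.servo_line(W(0,-.125,.021),speed=.1)
robot.servo_line(W(0,-.125,.10),speed=.2)
g,th=stroke(robot,54,-92)
cv2.imwrite("pics/w3.png",viewer.snapshot("wrist"));cv2.imwrite("pics/s3.png",viewer.snapshot("scene"))
print(robot.get_time_s())
E
```

```text
repress True [-0.21972806 -0.17336101  0.04313392] [ 0.38914962 -1.82309614  0.4859158 ]
54.0 False [-0. -1.] F [ 0.7  0.2 -1.4] 10.41
45.4 False [ 0.1 -0.5] F [-0.3 -0.2  0.4] 10.66
36.8 False [-0.2 -0.6] F [ 1.5 -0.1 -0.9] 10.91
28.2 False [-0.4 -0.7] F [ 0.5 -0.1 -0.2] 11.16
19.6 False [-0.5 -0.7] F [ 0.6  0.2 -0.6] 11.41
11.1 False [-0.6 -0.4] F [ 0.1 -0.3 -0.9] 11.66
2.5 False [-0.5 -0.3] F [-0.4 -0.6 -0.2] 11.91
-6.1 False [-0.3 -0.3] F [ 0.6 -0.8  0.1] 12.16
-14.7 False [-0.3 -0.2] F [ 0.8 -0.4 -0.1] 12.41
-23.3 False [-0.5 -0.2] F [1.6 0.1 0.2] 12.66
-31.9 False [-0.6 -0. ] F [ 0.1 -0.8 -0.9] 12.91
-40.5 False [-0.6  0. ] F [-0.4 -0.2 -0.9] 13.16
-49.1 False [-0.7  0.1] F [-0.  -0.3  0.2] 13.41
-57.6 False [-0.6  0.2] F [ 0.1 -0.8 -0.5] 13.66
-66.2 False [-0.4  0.4] F [ 0.2 -0.1 -0.6] 13.91
-74.8 False [-0.3  0.6] F [ 1.   0.1 -0.3] 14.16
-83.4 False [-0.3  0.6] F [ 0.8 -0.7 -0.7] 14.41
-92.0 False [-0.2  0.6] F [ 0.4 -0.6 -0.1] 14.66
14.7583
```

View pics/w3.png

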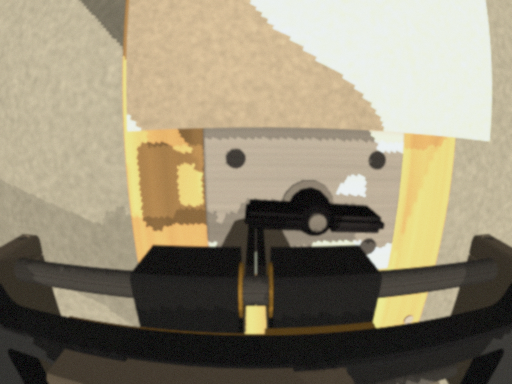

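The wing was driven about 145° without meeting the stop, so q0 was about 4.06. Wing a now points board +x (hub at (317,222), far end at (380,222)). The second stroke takes wing a from about +86° to the stop.

Run:
```python
from h import *
from workcell import robot,planner,viewer
leave(robot,-92,z2=.11)
g,th=stroke(robot,92,-18)
cv2.imwrite("pics/w4.png",viewer.snapshot("wrist"));cv2.imwrite("pics/s4.png",viewer.snapshot("scene"))
print(robot.get_time_s(),B_(robot.get_tool_pos()))
```

```text
92.0 False [ 0.4 -1. ] F [ 0.6 -0.2  0.8] 16.73
83.5 False [ 0.2 -0.2] F [ 0.9  1.3 -0.5] 16.98
75.1 False [ 0.1 -0.2] F [ 0.2  0.7 -0.3] 17.23
66.6 False [ 0.1 -0.6] F [ 0.2  1.1 -0.8] 17.48
58.2 False [ 0.  -0.8] F [ 0.3 -0.5 -0.2] 17.73
49.7 False [-0.1 -0.8] F [1.  0.1 0.1] 17.98
41.2 False [-0.2 -0.8] F [ 0.3  0.3 -0.3] 18.23
32.8 False [-0.3 -0.7] F [ 0.7  0.5 -0.1] 18.48
24.3 False [-0.4 -0.7] F [ 0.8 -0.2 -0.2] 18.73
15.8 False [-0.5 -0.5] F [ 0.3  0.4 -0.4] 18.98
7.4 False [1.5 0.5] F [ 5.4  1.  -2.5] 19.23
-1.1 False [6.7 2. ] F [17.4  3.  -9.7] 19.48
19.5833 [ 0.01828648 -0.07122528  0.04889718]
```

View pics/w4.png

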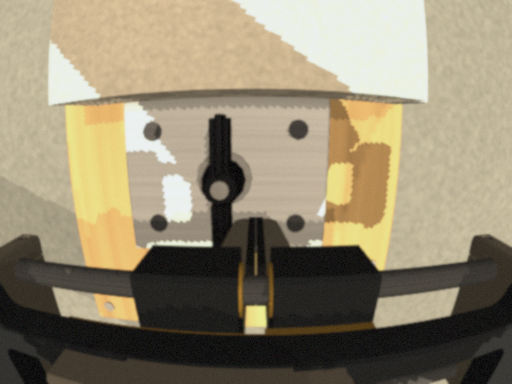

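The stop was met: 17 N against the wing with no further turning, and the wings point straight along board y in the wrist view (column ~220). I'll back off and look again.

Run:
```python
from h import *
from workcell import robot,planner,viewer
b=B_(robot.get_tool_pos())
robot.servo_line(W(b[0]+.02,b[1],.048),speed=.08)
robot.servo_line(W(b[0]+.02,b[1],.14),speed=.2)
robot.servo_line(W(0,-.15,.20),speed=.25)
print(robot.get_time_s(),robot.get_contact_force())
a=viewer.snapshot("wrist");cv2.imwrite("pics/w5.png",a)
b=viewer.snapshot("scene")[170:300,160:350];c=viewer.snapshot("side")[135:255,185:345]
cv2.imwrite("pics/c5.png",np.hstack([cv2.resize(b,(400,274),interpolation=2),cv2.resize(c,(365,274),interpolation=2)]))
cv2.imwrite("pics/s5.png",viewer.snapshot("scene"))
```

```text
21.25 [0.20316387 0.07211068 0.02475854]
```

View pics/w5.png

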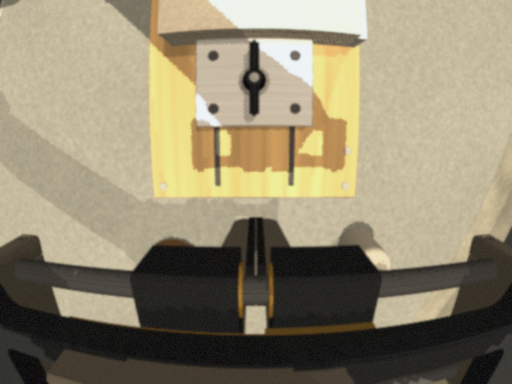

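View pics/c5.png

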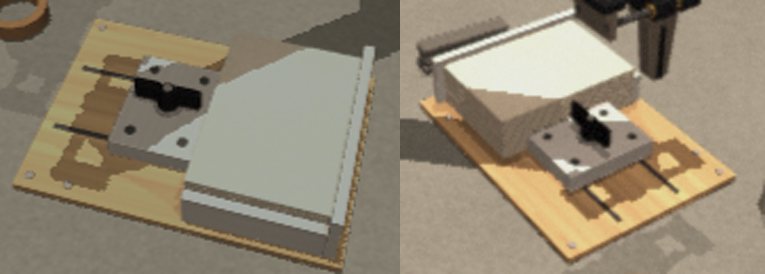

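View pics/s5.png

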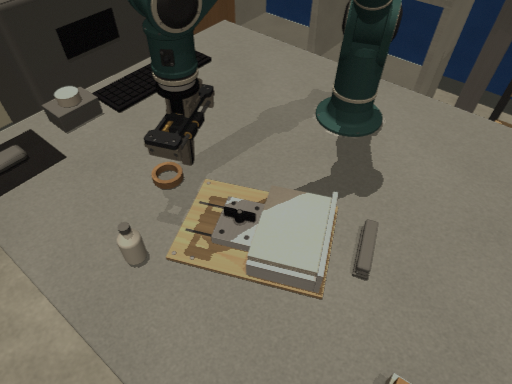

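Wings lie straight along board y ((254,42) to (254,113)), the guide is at the pile, and the bystanders are where they were. For a numerical check I'll take the wing angle from the wrist image and a light (<8 N) touch on the outer face.

Run:
```python
from h import *
from workcell import robot,planner,viewer
i=viewer.camera_info("wrist")
def fr(u,z):
    d=np.array([(u[0]-i['cx'])/i['fx'],(u[1]-i['cy'])/i['fy']]); t=np.hypot(*d); v=np.r_[d/t*np.sin(t),np.cos(t)]
    v=R.from_quat(i['attitude']).apply(v); o=i['origin']; return B_(o+v*(z-o[2])/v[2])
for n,u,z in [("wing far",(254,42),.072),("wing near",(254,113),.072),("guide outer L",(197,126),.038),("guide outer R",(312,126),.038),("guide inner L",(196,39),.038)]: print(n,fr(u,z))
robot.servo_line(W(0,-.13,.10),speed=.2); robot.servo_line(W(0,-.13,.021),speed=.12)
robot.servo_line(W(0,-.106,.021),speed=.1)
robot.sleep(.2)
g=robot.servo_line(W(0,-.094,.021),speed=.02,guard=4)
print(g,B_(robot.get_tool_pos()))
robot.servo_line(W(0,-.13,.021),speed=.1);robot.servo_line(W(0,-.15,.18),speed=.2)
robot.sleep(.3)
cv2.imwrite("pics/w6.png",viewer.snapshot("wrist")); print(robot.get_time_s())
```

```text
wing far [ 0.00023117 -0.00323451  0.072     ]
wing near [ 5.18251177e-05 -7.54820708e-02  7.20000000e-02]
guide outer L [-0.06348499 -0.08828148  0.038     ]
guide outer R [ 0.06453817 -0.08867204  0.038     ]
guide inner L [-0.06425563  0.01157129  0.038     ]
True [-0.00035903 -0.09935609  0.02070487]
25.7083
```

View pics/w6.png

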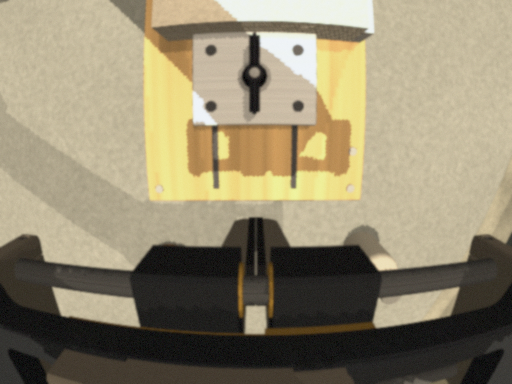

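The light touch stopped at -99.4 mm, against -98.4 mm under 22 N earlier. That is either compliance or up to 1 mm of creep. A firm press (above the 8 N friction) followed by another light touch will tell which, and would close any gap.

Run:
```python
from h import *
from workcell import robot,planner,viewer
robot.servo_line(W(0,-.13,.021),speed=.15)
robot.servo_line(W(0,-.106,.021),speed=.1); robot.sleep(.2)
for gd in (4,20,4):
    robot.servo_line(W(0,-.106,.021),speed=.1) ; robot.sleep(.2)
    g=robot.servo_line(W(0,-.086,.021),speed=.02,guard=gd)
    print(gd,g,B_(robot.get_tool_pos()))
robot.servo_line(W(0,-.13,.021),speed=.1);robot.servo_line(W(0,-.15,.18),speed=.2)
robot.sleep(.3)
cv2.imwrite("pics/w7.png",viewer.snapshot("wrist")); print(robot.get_time_s(),robot.get_contact_force())
```

```text
4 True [-0.00021012 -0.099157    0.02078108]
20 True [-0.00020752 -0.09870026  0.02105361]
4 True [-0.00021094 -0.09873625  0.02078982]
32.4167 [ 0.42363358 -0.17709481 -0.26286323]
```

View pics/w7.png

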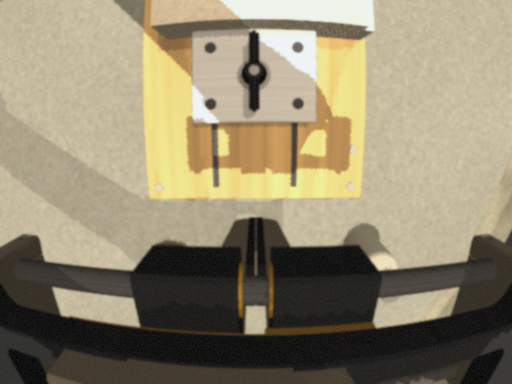

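Between pics w6 and w7 the guide edge moved from row ~125 to ~122 while the board edge moved only ~1 px, so I'll check whether it still moves under a further firm push.

Run:
```python
from h import *
from workcell import robot,planner,viewer
robot.servo_line(W(0,-.13,.021),speed=.15)
robot.servo_line(W(0,-.105,.021),speed=.1); robot.sleep(.2)
for k in range(2):
    g=robot.servo_line(W(0,-.070,.021),speed=.03,guard=30)
    print(g,B_(robot.get_tool_pos()),robot.get_contact_force())
    robot.servo_line(W(0,-.105,.021),speed=.1); robot.sleep(.2)
robot.servo_line(W(0,-.13,.021),speed=.1);robot.servo_line(W(0,-.15,.18),speed=.2)
robot.sleep(.3)
cv2.imwrite("pics/w8.png",viewer.snapshot("wrist")); print(robot.get_time_s(),robot.get_tool_pos(),robot.get_contact_force())
ims=[cv2.imread(f"pics/w{k}.png")[0:205,130:390] for k in (6,7,8)]
cv2.imwrite("pics/cmp.png",np.hstack(ims))
```

```text
True [-0.00026121 -0.09892935  0.02120192] [ 2.71298133 -1.38739479  0.34959696]
True [-0.00014507 -0.09914564  0.0212906 ] [ 1.33004963 -0.87559716  0.87449662]
38.1417 [ 0.61784687 -0.07206394  0.17935222] [ 0.29360034 -0.30227276 -0.27725783]
```

View pics/cmp.png

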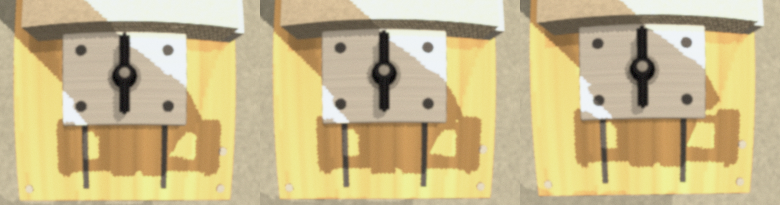

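After two 30 N presses the tips stop at the same place, and the bolt-to-guide-edge distance is stable at ~64 px in the last two pictures. The guide is on the pile, the wings are straight and the tool is clear, so I'm handing in.

Run:
```python
from workcell import robot
robot.job_done(); print(robot.get_time_s())
```

```text
the job is handed in; nothing more can be done
the job is handed in; nothing more can be done
```

The guide is against the pile and the thumbscrew is at its stop. I handed the job in at about 38 s with the tool 18 cm up and touching nothing.

**What I did:** I pushed the guide about 52 mm onto the pile with the shut fingertips. I then turned the screw clockwise about 232° in two fingertip strokes, one on each wing. The second stroke ended on a rigid stop at about 17 N.

**Checks after the strokes:**
- **Screw:** the wings measured within about 0.2° of the board's y in the wrist picture, and looked unchanged in the last one.
- **Guide:** the light touches, the 20 N press and two 30 N presses all stopped the tips within 0.7 mm, so the guide is on the pile.
- **Bystanders:** the glue bottle, tape roll and stapler looked unmoved in the last scene picture. I took that before the guide re-checks.

**Checks that disagreed:**
- The first light touch after screwing stopped 1 mm further out than the first push had. I took this as compliance or slight creep, so I pressed the guide again after the screw was home, which may have closed it by up to about 1 mm.
- Between two wrist pictures the guide edge shifted 2–3 px while the board edge shifted about 1 px. It was steady relative to the board in the last two.

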